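# Push the failed link through the reject box flap

## Task

The machined arm link lying on the feed tray has failed inspection: push it along the tray with your fingertips so that the link itself swings the reject box's gravity flap open, and keep pushing until it tips over the lip and slides away down the chute inside. Then draw your fingers back before the flap swings shut; the flap must end up closed, and nothing but the link may touch it. Push gently and steadily - no gripping, lifting or flicking - and leave the good link, the jar, the bottle and the mug where they are.

Things in the scene. Friction and masses are not known exactly. Their poses are not given: they have to be found in the camera images.
- reject_box: Fixed grey sheet-steel box with a locked clear lid and a feed tray before its doorway; origin on the bench below the middle of the doorway, x along the feed into the box, y left, z up. The box reaches from the doorway plane (x = 0) 290 mm back and is 220 mm wide; its lid's upper face is 194 mm above the bench, 84 mm above the sill. It cannot be moved or opened otherwise.
- doorway (a point): Middle of the doorway's sill, on the plane of the box's front wall, level with the tray bed, 110 mm above the bench. Its x axis is the feed direction (along the tray, into the box), y points left of it, z up. The doorway is 72 mm wide and 73 mm high; the box's front wall above and beside it is plain.
- tray_end (a point): Middle of the feed tray's outer, open end, on the bed, 280 mm before the doorway. The tray is level grey-painted steel, 154 mm wide inside, with side walls 16 mm high. From 130 mm before the doorway, slippery white plastic guide rails as high as the walls converge from the full width to the doorway's 72 mm, reaching it 20 mm before the doorway. Axes as doorway.
- lip (a point): Middle of the lip's edge inside the box: behind the doorway the bed goes on level for 35 mm to this edge, then falls away at 42 degrees as a slippery white chute, 90 mm wide, to the box's floor 110 mm lower. Axes as doorway.
- flap (a joint): Gravity flap closing the doorway: plain steel leaf, 66 mm wide, 67 high, 4 thick, 0.12 kg, hung from a pin 73 mm above the sill on the doorway plane. Angle in rad: 0 = shut (lower edge then 9 mm inside the doorway plane, 5 mm above the sill), growing as the edge swings into the box, stop at 1.35; never swings outward. Opens under less than 2 N, falls shut by its own weight in about a second.
- flap_edge (a point): Middle of the flap's lower edge; its axes turn with the flap.
- link_center (a point): Centre of the failed link, loose, lying flat on the feed tray, lengthwise to the feed within 20 degrees, 12 mm above the bed. Aluminium, about 0.24 kg: two round hubs, 44 mm diameter, 24 high, 66 mm apart along its x axis, joined by a web 26 wide, 16 high; 110 mm long, both ends alike. It tips over the lip once its centre is past the lip's edge, its rear end then 20 mm before the doorway.
- good_link: A link of the same shape and size that has passed inspection, lying on the bench beside the feed tray on the robot's side; origin at the middle of its underside. To be left alone.
- grease_jar: Jar, 60 mm diameter and 75 mm high, standing on the bench on the far side of the tray; origin at the middle of its underside. To be left alone.
- solvent_bottle: Bottle, 50 mm diameter and 125 mm high, standing on the bench on the far side of the tray; origin at the middle of its underside. To be left alone.
- mug: White mug, 76 mm diameter and 92 mm high with a handle, standing on the bench on the far side of the tray; origin at the middle of its underside. To be left alone.
There are look-alikes about, which are no part of the job. Leave any brown or green look-alike of the part that bears link_center alone.

How it is judged (in metres and radians):
On the way:
1. the link, pushed from outside, has swung the flap open with its front end in the doorway (value of joint flap above 0.35 rad and x of link_center in the frame of doorway between -0.055 and 0.035 m), for 0.1 s.
At the end, for the whole second after the job is handed in: The link lies at rest inside the reject box, its centre at least 50 mm behind the doorway and at least 30 mm below the sill, and the flap hangs shut (within 0.08 rad) (x of link_center in the frame of doorway between 0.05 and 0.28 m and y of link_center in the frame of doorway between -0.105 and 0.105 m and z of link_center in the frame of doorway below -0.03 m and linear speed of link below 0.02 m/s and value of joint flap below 0.08 rad); the robot touches nothing.
It fails at once if the robot touches the flap, or the flap comes down on the fingers (contact force between flap and the fingers above 0.2 N or contact force between flap and the arm above 0.2 N).
It fails at once if the link is lifted off the tray (z of link_center in the frame of doorway above 0.027 m).
It fails at once if the link is gripped or rammed (more than 30 N) (contact force between link and the fingers above 30 N).
It fails at once if the link is flicked along the tray (faster than 0.4 m/s before it is through the doorway) (x of link_center in the frame of doorway below 0.02 m and linear speed of link above 0.4 m/s).
It fails at once if a bystander is moved by more than 15 mm (distance of any of good_link, grease_jar, solvent_bottle, mug from where it was at the start of the episode above 0.015 m).
It also fails if it takes over 38 s, if anything falls off the work surface, if the arm or the gripper's body presses on something with over 40 N, if the wrist force passes 120 N, or if a joint passes its speed limit or range.

## Robot

A 6-joint arm with a two-finger parallel gripper is mounted at the origin on the work surface. World frame = base frame: x ahead of the robot, y to its left, z up, the work surface at z = 0. Lengths are in mm, angles in degrees, forces in N, time in s.
With the tool pointing down it reaches from about 325 to 750 mm from the base axis. Payload 7.6 kg.
Tool frame: the origin (TCP) lies midway between the tips of the shut fingers; the grasp point (between the pads) lies 19 mm behind it; z points along the fingers, y is the direction in which the jaws open and shut (so a half turn about z gives the same grasp; the last joint's range is limited). The gripper opens to 85 mm and grips with 20 to 120 N. Pads are 22 mm wide; open, the fingers measure 114 mm over their backs; the gripper's body (76 mm by 85 mm) begins 54 mm behind the grasp point. The pads swing forward as they close: fully open they stand 13 mm farther back than shut.
Start: joints at [-4.028, 2.991, 80.254, -0, 96.75, -4.028], TCP at [525.02, 0.022, 231.323] pointing down, gripper open.
Joint ranges: [-166.34, 166.34], [-52.06, 124.39], [6.96, 135.62], [-60.46, 240.46], [14.63, 156.25], [-167.68, 167.68]. Speed limits (degrees/s): [147.25, 147.25, 172.46, 180, 180, 180].

## Interface

Orientations are given as a 3x3 rotation matrix whose columns are the frame's x, y, z axes.
In Python, from cell import state, viewer, hand_in gives the robot as it stands.
- The arm moves only by the tool play_rows, never from a script. Its argument "series" is a list that holds one entry, the list of rows, each a list of 7 numbers: the opening, from 0 (shut) to 1 (fully open), then the shift along the world's x, y, z in mm, then the turn, a rotation vector about the world's x, y, z in rad. A call has 1 to 5 rows; each row is the pose to reach, as a shift and turn from the pose commanded when the call began; what a row does not reach only later rows make up. A row lasts 1/8 s, in which the tool goes at most 62.5 mm and 10.7 degrees, less where a joint would pass 70% of its speed; a pose out of reach is approached as far as the arm can. A call with a gripper value outside its range is refused whole. The fingers move at their own pace and stop on an object; "force" is the grip in N (left out, the last holds). Time passes only in rows, so rows that repeat a pose let the fingers close. It gives the time, the measured TCP pose, the force and the opening at its end, in the units of the state.
- state(): the state, without advancing time (a new reading comes with each control period).
- viewer.grab_frame(name): name is "scene" or "side" or "wrist"; returns (picture, depth): 384x512x3 uint8, red, green, blue; 384x512 float32, mm along the optical axis (not along the pixel's ray), 0 where there is no reading.
- viewer.camera_params(name): a dict with "fx", "fy", "cx", "cy" (pixels), "position" and "rotation" of the camera in the world. Camera axes: x right, y down, z forward; pixel columns grow to the right and rows downward; lengths in mm; the calibration is good to about 2 mm. A picture is of the moment at which its call begins: read the wrist's pose just before it. camera_params takes no time and is no camera call; for the wrist camera it gives the pose at the moment of the call.
- hand_in(): hands the job in, once; it reports no verdict.
Trained networks look in the newest picture that a camera, given by its name, has taken for a name from the list of things; names that differ only in an ending like _2 or _b are one class to them, and where a whole thing is asked for, a point or a joint stands for the part that bears it (a point fixed in the world has none). Each returns a list of dicts, best first, with "confidence" (0 to 1); they miss things now and then, are a little off and sometimes report something else, mostly with a low value. They report only what shows in the picture. A call takes as long as a camera call. They do not tell look-alikes from the thing itself.
- viewer.cut_out(camera, target): "mask" (384x512 bool, what is visible of it).
- viewer.tip_of(camera, target): "centre" ([x, y, z] in mm, in world coordinates, good to about 4 mm: a listed point, or the origin of a listed thing).
The state is a dict: "t": time; "joint_pos": joint angles; "qd": joint speeds; "joint_torque": joint torques, N m; "tool_pos": TCP position; "eef_rot": TCP orientation; "wrist_force": force on the tool from outside, world axes, zero at the start; "moment": the same for the moment, N m; "grip_width": finger opening in mm.
Only numpy, scipy, OpenCV 4.12 (cv2) and the standard library are available. Lean on these libraries where they do the work, as an engineer would, in place of code of your own. Each camera call takes 0.05 s, during which the arm holds its last target.

## Working session

There is one attempt and no reset: what is moved stays moved. The work goes in short steps, Python scripts to look and compute and a tool call to move; the robot and the scene stay as the last step left them, time stands still between calls to the robot, and variables do not carry over. Pictures are saved under pics/ and viewed, and the job is handed in when it is done.

Besides the shell and the picture viewer there is one more tool, called after "Request:" by a JSON object that holds its "name" and its "arguments". play_rows: Moves the arm, as the interface text tells. Its arguments: {"type":"object","properties":{"series":{"type":"array"},"force":{"type":"number"}},"required":["series"]}

```bash
mkdir -p pics; ls
cat > h.py <<'E'
import numpy as np, cv2
from cell import state, viewer, hand_in
def save(img,name): cv2.imwrite('pics/'+name+'.png',cv2.cvtColor(img,cv2.COLOR_RGB2BGR))
def w(cam,u,v,d):
    p=viewer.camera_params(cam); c=np.array([(u-p['cx'])/p['fx']*d,(v-p['cy'])/p['fy']*d,d])
    return np.array(p['position'])+np.array(p['rotation'])@c
def cloud(cam,d):
    p=viewer.camera_params(cam); v,u=np.mgrid[0:384,0:512]
    c=np.stack([(u-p['cx'])/p['fx']*d,(v-p['cy'])/p['fy']*d,d],-1)
    return c@np.array(p['rotation']).T+np.array(p['position'])
E
python3 - <<'E'
from h import *
np.set_printoptions(precision=1,suppress=True)
for c in ['scene','side']:
    im,d=viewer.grab_frame(c); save(im,c+'0'); np.save(c+'0.npy',d)
    for t in ['link_center','doorway','tray_end','lip','reject_box','flap_edge','good_link']:
        print(c,t,[(np.array(r['centre']),round(r['confidence'],2)) for r in viewer.tip_of(c,t)][:4])
print(state()['t'], state()['tool_pos'])
E
```

```text
pics
scene link_center [(array([ 397.3, -262.6,    8.2]), 0.94), (array([ 819.5, -263.3,   10.2]), 0.83), (array([ 615.9, -106.4,  122.9]), 0.75)]
scene doorway [(array([575.4,  43.5, 110.9]), 0.88)]
scene tray_end [(array([ 629.2, -231.1,  105.7]), 0.68)]
scene lip []
scene reject_box [(array([571.8,  41.9,  -0. ]), 0.77)]
scene flap_edge [(array([576.4,  42.1, 109.9]), 0.42)]
scene good_link []
side link_center [(array([ 823. , -260.1,   14.7]), 0.68), (array([ 396.6, -264. ,   13.6]), 0.57), (array([ 611.5, -104.9,  121.7]), 0.55)]
side doorway [(array([572.5,  41. , 108.2]), 0.68)]
side tray_end [(array([ 632.3, -233. ,  111.1]), 0.66)]
side lip [(array([568.8,  76.6, 107.7]), 0.71)]
side reject_box [(array([577.3,  43.3,   0.4]), 0.82)]
side flap_edge [(array([570.8,  48.6, 113. ]), 0.75)]
side good_link [(array([ 467.1, -129. ,    0.7]), 0.93)]
0.8 [525.    0.  231.3]
```

View pics/scene0.png

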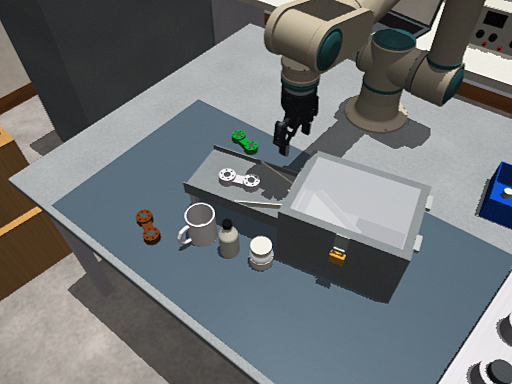

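View pics/side0.png

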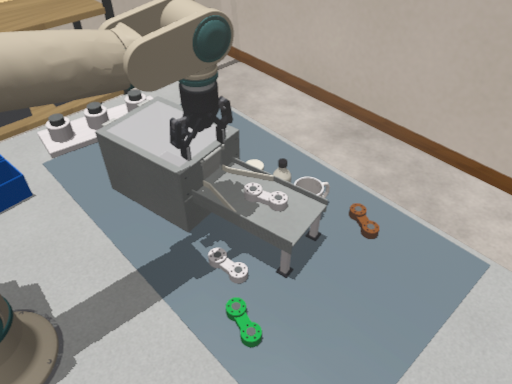

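The failed link is the silver one on the tray, at about (613, -105). It shows in scene near px (240,180) and in side near (265,195). The green and brown ones lie on the bench. Next I'll refine the geometry from depth.

Run:
```python
from h import *
np.set_printoptions(precision=1,suppress=True)
for c in ['scene','side']:
    d=np.load(c+'0.npy'); P=cloud(c,d).reshape(-1,3); P=P[d.ravel()>0]
    # lid top
    z=P[:,2]
    lid=P[(abs(z-194)<5)&(P[:,1]>20)&(P[:,1]<420)&(P[:,0]>380)&(P[:,0]<720)]
    r=cv2.minAreaRect(lid[:,:2].astype(np.float32)); print(c,'lid',len(lid),r, np.median(lid[:,2]))
    print(cv2.boxPoints(r))
    bed=P[(abs(z-110)<4)&(P[:,1]<40)&(P[:,1]>-260)&(P[:,0]>480)&(P[:,0]<740)]
    print('bed',len(bed),np.median(bed[:,2]),cv2.minAreaRect(bed[:,:2].astype(np.float32)))
    wall=P[(abs(z-126)<3)&(P[:,1]<-120)&(P[:,1]>-260)&(P[:,0]>480)&(P[:,0]<740)]
    print('walltops',len(wall))
    lk=P[(abs(z-134)<4)&(P[:,1]<-40)&(P[:,1]>-180)&(P[:,0]>550)&(P[:,0]<680)]
    rr=cv2.minAreaRect(lk[:,:2].astype(np.float32)); print('link',len(lk),np.median(lk[:,2]),rr,lk.mean(0))
    a=np.array([574,42.]);
    # k-means hubs
    _,lab,cen=cv2.kmeans(lk[:,:2].astype(np.float32),2,None,(3,50,.1),5,cv2.KMEANS_PP_CENTERS); print(cen,np.linalg.norm(cen[0]-cen[1]))
    for k in (0,1): print(cv2.minEnclosingCircle(lk[lab.ravel()==k][:,:2].astype(np.float32)))
    ms=[m for m in viewer.cut_out(c,'reject_box')][:1]
im,d=viewer.grab_frame('scene'); cr=cv2.resize(im[130:230,170:330],(800,500),interpolation=cv2.INTER_CUBIC); save(cr,'scz')
im,d=viewer.grab_frame('side'); cr=cv2.resize(im[130:260,160:340],(792,572),interpolation=cv2.INTER_CUBIC); save(cr,'sdz')
```

```text
scene lid 10121 ((545.0052490234375, 191.41339111328125), (226.78501892089844, 302.26220703125), 11.093842506408691) 193.7585282073362
[[404.7 317.9]
 [462.8  21.3]
 [685.4  64.9]
 [627.2 361.5]]
bed 3256 109.39927223305506 ((635.98974609375, -95.09858703613281), (228.4813232421875, 261.0281677246094), 11.158263206481934)
walltops 114
link 343 133.21125542966865 ((611.1151123046875, -102.34555053710938), (42.69282531738281, 108.36238861083984), 19.711578369140625) [ 611.7 -100.9  133.2]
[[ 623.1 -133.3]
 [ 601.3  -71.1]] 65.84287
((622.501708984375, -133.08653259277344), 22.168987274169922)
((601.1478271484375, -71.87973022460938), 22.33420181274414)
side lid 4663 ((545.8316650390625, 186.26046752929688), (224.34764099121094, 310.93267822265625), 11.272729873657227) 194.51615470724357
[[405.4 316.8]
 [466.2  11.9]
 [686.2  55.7]
 [625.5 360.7]]
bed 4118 110.7320698616021 ((627.833740234375, -87.39329528808594), (230.3201904296875, 291.83612060546875), 14.366829872131348)
walltops 228
link 413 134.6177946199848 ((612.1900024414062, -99.59326171875), (121.72245025634766, 68.24085235595703), 86.0739517211914) [ 610.6 -109.7  134.5]
[[ 621.2 -139.8]
 [ 599.5  -78.2]] 65.23427
((623.0527954101562, -139.64187622070312), 22.707054138183594)
((618.5132446289062, -68.14534759521484), 41.73814010620117)
```

View pics/scz.png

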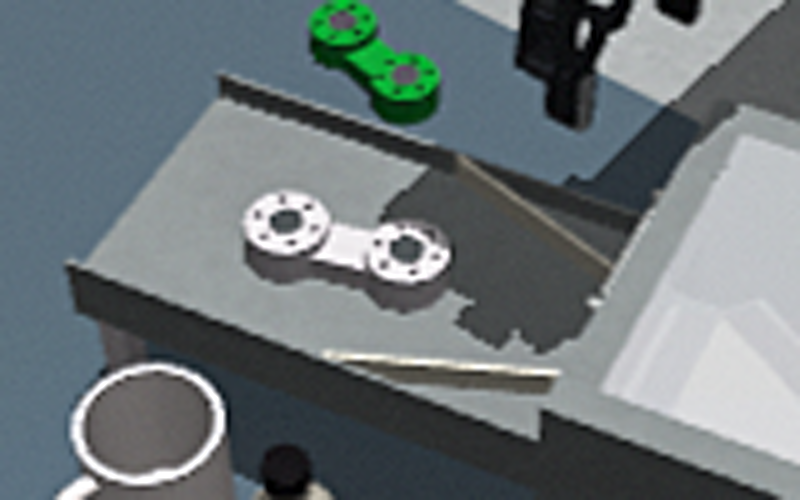

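View pics/sdz.png

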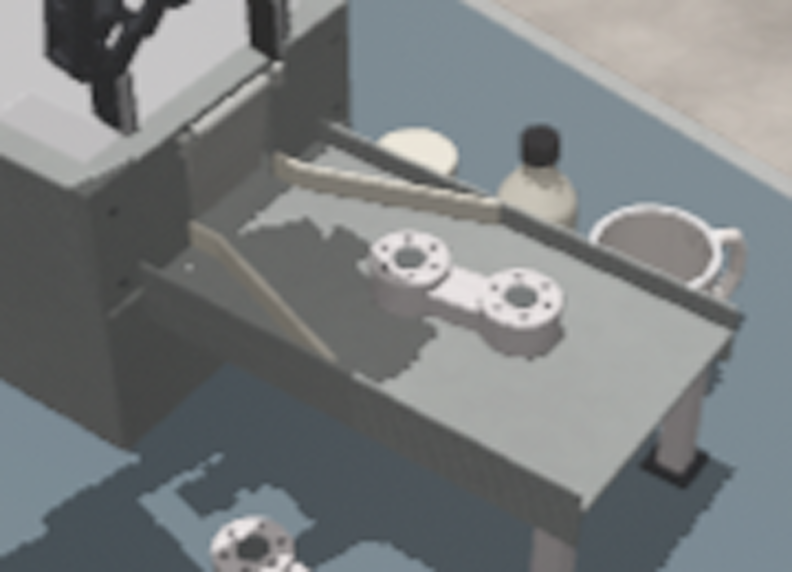

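```bash
cat >> h.py <<'E'
D=np.array([574,42.,110]);a=np.deg2rad(101.15)
F=np.array([np.cos(a),np.sin(a),0]);L=np.array([-np.sin(a),np.cos(a),0])
def tow(x,y,z): return D+x*F+y*L+z*np.array([0,0,1.])
def tod(p): q=np.array(p)-D; return np.array([q@F,q@L,q[2]])
def Rt(th,s=1):
    z=F*np.sin(th)-np.array([0,0,1])*np.cos(th); y=s*L; return np.column_stack([np.cross(y,z),y,z])
E
python3 - <<'E'
from h import *
from scipy.spatial.transform import Rotation as Ro
np.set_printoptions(precision=3,suppress=True)
s=state(); print(s['t'],s['eef_rot'],s['joint_pos'],s['tool_pos'],s['grip_width'],s['wrist_force'])
for th in (0,20):
  for sg in (1,-1):
    R=Rt(np.deg2rad(th),sg)@np.array(s['eef_rot']).T; v=Ro.from_matrix(R).as_rotvec(); print(th,sg,v,np.rad2deg(np.linalg.norm(v)))
print('start',tow(-230,-13,8),'shift',tow(-230,-13,8)-s['tool_pos'])
for r in ([622.5,-134,134],[601.3,-72,134]): print(tod(r))
E
```

```text
1.0 [[ 0.  1.  0.]
 [ 1. -0. -0.]
 [-0.  0. -1.]] [-4.029  2.987 80.255 -0.001 96.748 -4.028] [525.021   0.006 231.353] 85.76396422648833 [-0.734 -0.142 -0.124]
0 1 [ 0.    -0.    -2.947] 168.84903555648188
0 -1 [0.    0.    0.195] 11.150969103029519
20 1 [-0.05   0.512 -2.905] 169.02069343799027
20 -1 [0.348 0.034 0.193] 22.872949687559665
start [ 631.232 -181.145  118.   ] shift [ 106.21  -181.151 -113.353]
[-182.057  -13.55    24.   ]
[-117.127   -4.74    24.   ]
```

Request:
{"name": "play_rows", "arguments": {"series": [[[0.24,25,-45,0,0.09,0.01,0.05],[0.24,55,-95,-10,0.18,0.02,0.1],[0.24,85,-145,-30,0.27,0.03,0.15],[0.24,106,-181,-50,0.348,0.034,0.193],[0.24,106,-181,-60,0.348,0.034,0.193]]]}}

```text
t: 1.62
tool_pos: [630.3, -184.4, 164.4]
eef_rot: [[-0.175, 0.982, -0.073], [0.921, 0.189, 0.34], [0.347, -0.007, -0.938]]
wrist_force: [-0.5, 0.2, -0.8]
grip_width: 20.4
```

Request:
{"name": "play_rows", "arguments": {"series": [[[0.24,0,0,-5,0,0,0],[0.24,0,0,-10,0,0,0]]]}}

```text
t: 1.88
tool_pos: [631.4, -179.8, 163.6]
eef_rot: [[-0.185, 0.981, -0.064], [0.922, 0.195, 0.334], [0.34, 0.003, -0.94]]
wrist_force: [0.2, 0.1, 0.9]
grip_width: 20.5
```

Run:
```python
from h import *
np.set_printoptions(precision=3,suppress=True)
s=state(); print(s['t'],tod(s['tool_pos']),s['eef_rot'],s['grip_width'],s['wrist_force'],Rt(np.deg2rad(20),-1))
im,d=viewer.grab_frame('side'); save(cv2.resize(im[80:300,160:400],(792,600)),'sd1')
im,d=viewer.grab_frame('wrist'); save(im,'wr1')
```

```text
1.875 [-228.709  -13.442   53.575] [[-0.185  0.981 -0.064]
 [ 0.922  0.195  0.334]
 [ 0.34   0.003 -0.94 ]] 20.509178722951425 [0.165 0.145 0.939] [[-0.182  0.981 -0.066]
 [ 0.922  0.193  0.336]
 [ 0.342 -0.    -0.94 ]]
```

View pics/sd1.png

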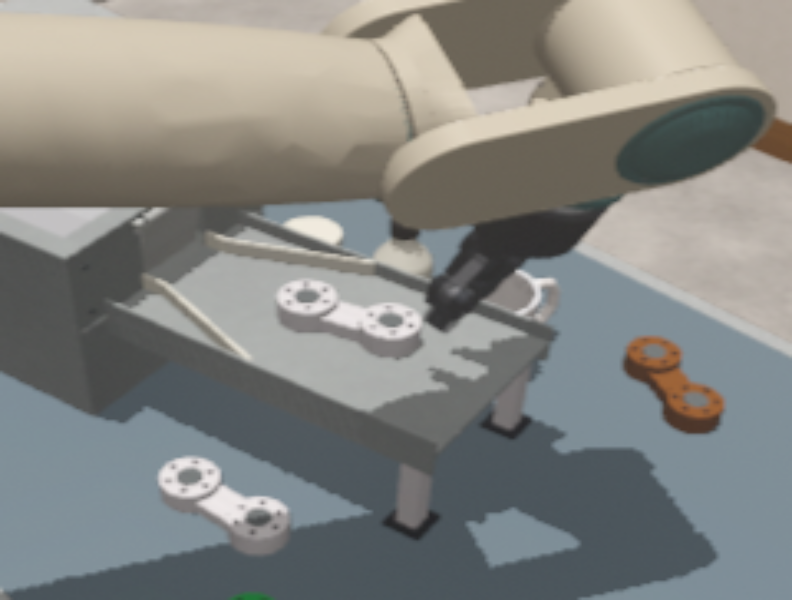

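View pics/wr1.png

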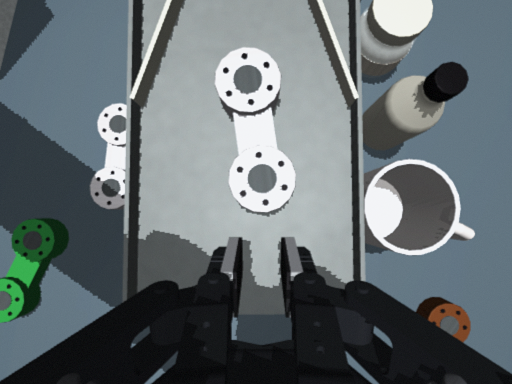

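Request:
{"name": "play_rows", "arguments": {"series": [[[0.24,0,0,-12,0,0,0],[0.24,0,0,-24,0,0,0],[0.24,0,0,-36,0,0,0],[0.24,0,0,-43,0,0,0],[0.24,0,0,-43,0,0,0]]]}}

```text
t: 2.6
tool_pos: [630.7, -180.9, 117.3]
eef_rot: [[-0.182, 0.981, -0.067], [0.922, 0.194, 0.336], [0.343, -0.001, -0.939]]
wrist_force: [-0.1, 0.2, 0.6]
grip_width: 20.5
```

```bash
cat > st.py <<'E'
from h import *
import sys
np.set_printoptions(precision=2,suppress=True)
s=state(); print(s['t'],tod(s['tool_pos']),s['wrist_force'])
im,d=viewer.grab_frame('wrist'); save(im,sys.argv[1])
P=cloud('wrist',d); m=(abs(P[...,2]-134)<4)&(d>0)&(im.min(-1)>150)
Q=(P[m]-D); x=Q@F; y=Q@L; k=(abs(y)<70)&(x<30)&(x>-260); 
X=np.c_[x,y][k].astype(np.float32); 
if len(X)>50:
    _,lab,c=cv2.kmeans(X,2,None,(3,50,.1),5,cv2.KMEANS_PP_CENTERS); lab=lab.ravel(); print('hubs',[cv2.minEnclosingCircle(X[lab==i]) for i in (0,1)], c.tolist())
E
python3 st.py wr2
```

```text
2.6 [-229.64  -12.54    7.33] [-0.09  0.18  0.61]
hubs [((-184.7227020263672, -15.048835754394531), 21.932697296142578), ((-119.47099304199219, -5.557487964630127), 21.96416473388672)] [[-185.17153930664062, -15.055365562438965], [-120.6587905883789, -5.489597797393799]]
```

View pics/wr2.png

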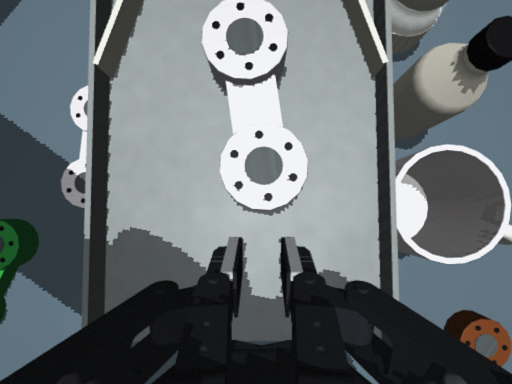

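Request:
{"name": "play_rows", "arguments": {"series": [[[0.24,-1.2,5.9,0,0,0,0],[0.24,-2.3,11.8,0,0,0,0],[0.24,-3.5,17.7,0,0,0,0],[0.24,-5.0,23.5,0,0,0,0],[0.24,-6.8,29.2,0,0,0,0]]]}}

```text
t: 3.28
tool_pos: [624.2, -151.6, 118.6]
eef_rot: [[-0.182, 0.981, -0.066], [0.922, 0.193, 0.335], [0.341, 0.001, -0.94]]
wrist_force: [0.7, -1.6, 0.9]
grip_width: 20.6
```

```bash
python3 st.py wr3
```

```text
3.275 [-199.68  -11.83    8.58] [ 0.68 -1.64  0.89]
hubs [((-170.7108154296875, -13.38573169708252), 21.82974624633789), ((-105.74467468261719, -1.7283798456192017), 21.981931686401367)] [[-170.99508666992188, -13.416145324707031], [-106.30867767333984, -1.9715204238891602]]
```

View pics/wr3.png

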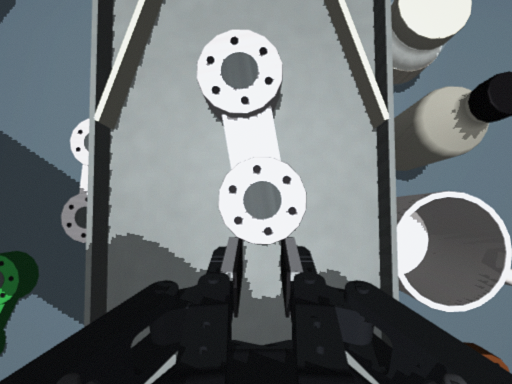

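Request:
{"name": "play_rows", "arguments": {"series": [[[0.24,-4.0,7.4,0,0,0,0],[0.24,-8.0,14.8,0,0,0,0],[0.24,-12.0,22.1,0,0,0,0],[0.24,-16.0,29.5,0,0,0,0],[0.24,-20,36.9,0,0,0,0]]]}}

```text
t: 3.95
tool_pos: [604.0, -114.4, 118.4]
eef_rot: [[-0.182, 0.981, -0.066], [0.922, 0.194, 0.336], [0.342, 0.0, -0.94]]
wrist_force: [1.3, -2.9, 1.0]
grip_width: 20.5
```

```bash
python3 st.py wr4
```

```text
3.95 [-159.22    0.82    8.44] [ 1.28 -2.9   1.05]
hubs [((-64.63623046875, 9.200576782226562), 22.080642700195312), ((-130.06838989257812, -1.0604701042175293), 22.053943634033203)] [[-65.46195983886719, 9.234734535217285], [-130.34628295898438, -1.1410883665084839]]
```

View pics/wr4.png

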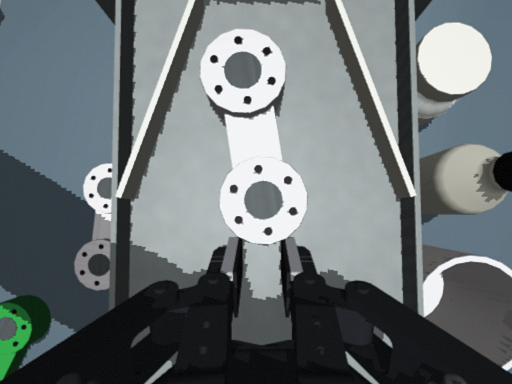

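Request:
{"name": "play_rows", "arguments": {"series": [[[0.24,-3,7.6,0,0,0,0],[0.24,-6,15.2,0,0,0,0],[0.24,-9,22.7,0,0,0,0],[0.24,-12,30.2,0,0,0,0],[0.24,-14,37.9,0,0,0,0]]]}}

```text
t: 4.62
tool_pos: [590.2, -76.7, 118.4]
eef_rot: [[-0.182, 0.981, -0.066], [0.922, 0.193, 0.335], [0.342, 0.0, -0.94]]
wrist_force: [1.4, -3.5, 2.2]
grip_width: 20.4
```

```bash
python3 st.py wr5
```

```text
4.625 [-119.61    7.11    8.41] [ 1.37 -3.55  2.15]
hubs [((-90.24928283691406, 4.461207866668701), 21.947019577026367), ((-24.86151123046875, 12.978907585144043), 21.853038787841797)] [[-90.50476837158203, 4.548810005187988], [-27.06175994873047, 12.986868858337402]]
```

View pics/wr5.png

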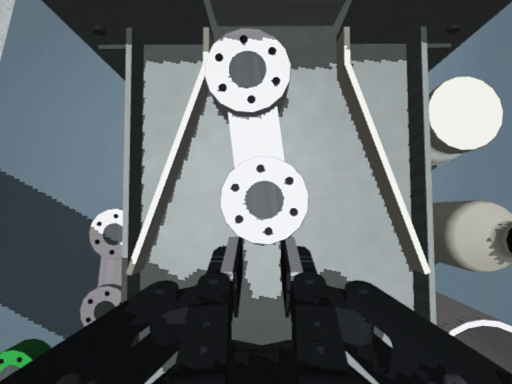

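Request:
{"name": "play_rows", "arguments": {"series": [[[0.24,-1.8,5.8,0,0,0,0],[0.24,-3.5,11.5,0,0,0,0],[0.24,-5.3,17.3,0,0,0,0],[0.24,-7,23.1,0,0,0,0],[0.24,-8.8,28.8,0,0,0,0]]]}}

```text
t: 5.3
tool_pos: [581.3, -47.9, 118.3]
eef_rot: [[-0.182, 0.981, -0.066], [0.922, 0.194, 0.335], [0.342, 0.0, -0.94]]
wrist_force: [2.0, -3.8, 1.7]
grip_width: 20.5
```

```bash
python3 st.py wr6; python3 -c "
from h import *
im,d=viewer.grab_frame('scene'); save(cv2.resize(im[90:290,170:430],(780,600)),'sc6')"
```

```text
5.3 [-89.59  10.18   8.33] [ 1.95 -3.81  1.75]
hubs [((-9.08213996887207, 13.27908706665039), 15.025906562805176), ((-60.34223937988281, 6.748603343963623), 22.020118713378906)] [[-11.893980026245117, 12.67115592956543], [-60.428314208984375, 6.745517253875732]]
```

View pics/wr6.png

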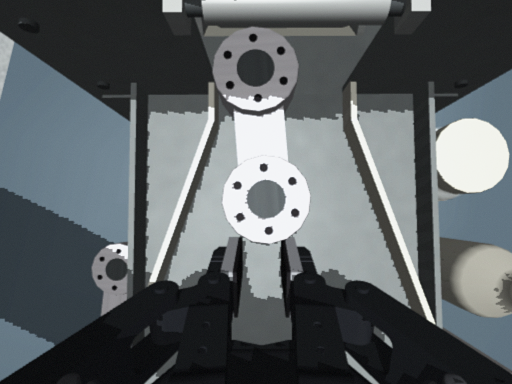

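View pics/sc6.png

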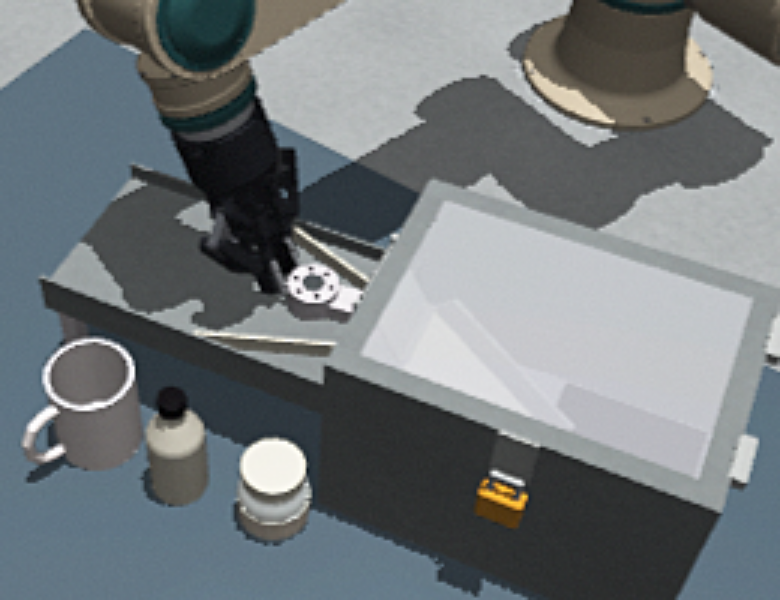

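Run:
```python
from h import *
p=viewer.camera_params('wrist'); print(tod(p['position']), tod(state()['tool_pos']))
R=np.array(state()['eef_rot']); print(R.T@(np.array(p['position'])-state()['tool_pos']), p['rotation'])
```

```text
[-67.19039113   9.26771895 168.47456261] [-89.08043495  10.21638264   8.35514579]
[  75.41812457    0.97251449 -142.93167013] [[ 0.98080113  0.19479739 -0.00911672]
 [ 0.195008   -0.97947379  0.05101934]
 [ 0.00100885 -0.05181766 -0.99865605]]
```

Request:
{"name": "play_rows", "arguments": {"series": [[[0.24,-0.6,7,0,0,0,0],[0.24,-1.2,14,0,0,0,0],[0.24,-1.8,21,0,0,0,0],[0.24,-2.4,28,0,0,0,0],[0.24,-3,35,0,0,0,0]]]}}

```text
t: 6.02
tool_pos: [578.2, -12.6, 118.2]
eef_rot: [[-0.182, 0.981, -0.067], [0.922, 0.194, 0.336], [0.342, -0.0, -0.94]]
wrist_force: [0.3, -3.1, 1.7]
grip_width: 20.3
```

```bash
python3 st.py wr7
```

```text
6.025 [-54.38   6.46   8.16] [ 0.32 -3.12  1.69]
hubs [((-25.83747100830078, 4.654363632202148), 21.399259567260742), ((-25.989843368530273, 6.396578788757324), 21.29887580871582)] [[-24.653133392333984, -4.99986457824707], [-27.702693939208984, 15.665271759033203]]
```

View pics/wr7.png

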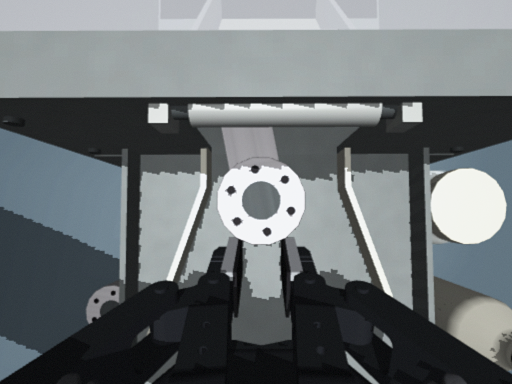

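Request:
{"name": "play_rows", "arguments": {"series": [[[0.24,0,5.1,0,0,0,0],[0.24,0,10.2,0,0,0,0],[0.24,0,15.3,0,0,0,0],[0.24,0,20.4,0,0,0,0],[0.24,-0.5,25,0,0,0,0]]]}}

```text
t: 6.7
tool_pos: [577.9, 12.2, 118.3]
eef_rot: [[-0.182, 0.981, -0.066], [0.922, 0.194, 0.336], [0.342, 0.0, -0.94]]
wrist_force: [1.0, -3.3, 1.1]
grip_width: 20.6
```

```bash
python3 st.py wr8;python3 -c "
from h import *
im,d=viewer.grab_frame('scene'); save(cv2.resize(im[90:290,170:430],(780,600)),'sc8')"
```

```text
6.7 [-30.     1.95   8.25] [ 1.   -3.27  1.15]
hubs [((-12.381505966186523, 12.190648078918457), 14.344465255737305), ((-12.12877368927002, -8.9447660446167), 14.548616409301758)] [[-12.100240707397461, 11.655510902404785], [-12.076484680175781, -8.464580535888672]]
```

View pics/wr8.png

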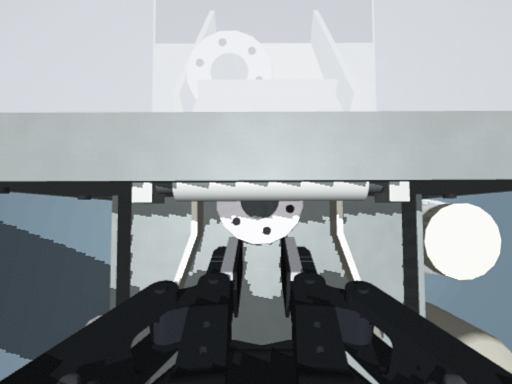

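View pics/sc8.png

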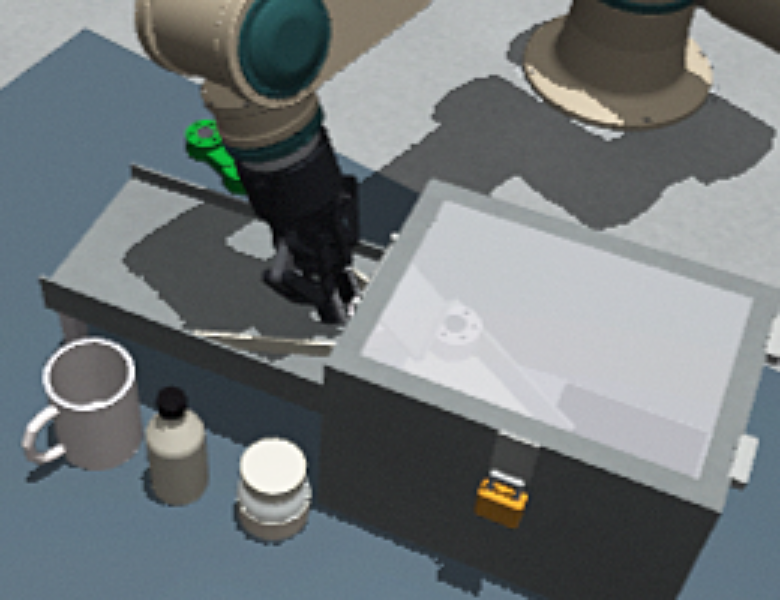

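Request:
{"name": "play_rows", "arguments": {"series": [[[0.24,-0.5,2.5,0,0,0,0],[0.24,-1,5,0,0,0,0],[0.24,-1.4,7,0,0,0,0]]]}}

```text
t: 7.18
tool_pos: [576.5, 18.8, 118.4]
eef_rot: [[-0.182, 0.981, -0.066], [0.922, 0.194, 0.335], [0.342, 0.0, -0.94]]
wrist_force: [1.1, -3.0, 1.6]
grip_width: 20.7
```

```bash
python3 st.py wr9
```

```text
7.175 [-23.21   1.98   8.41] [ 1.06 -3.05  1.58]
hubs [((-11.003562927246094, 10.201884269714355), 10.017306327819824), ((-10.700008392333984, -7.182983875274658), 9.563947677612305)] [[-10.353368759155273, 8.258726119995117], [-10.186397552490234, -5.947726726531982]]
```

View pics/wr9.png

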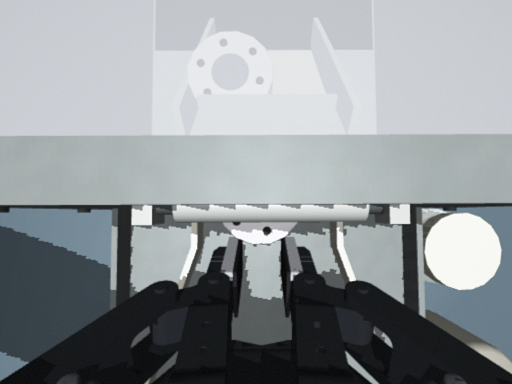

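Request:
{"name": "play_rows", "arguments": {"series": [[[0.24,-0.4,2,0,0,0,0],[0.24,-0.8,4,0,0,0,0],[0.24,-0.8,4,0,0,0,0]]]}}

```text
t: 7.6
tool_pos: [575.7, 23.0, 118.4]
eef_rot: [[-0.182, 0.981, -0.066], [0.922, 0.194, 0.336], [0.342, 0.0, -0.94]]
wrist_force: [0.0, -3.2, 1.5]
grip_width: 20.2
```

```bash
python3 st.py wr10
```

```text
7.6 [-18.97   2.     8.42] [ 0.03 -3.17  1.51]
hubs [((-10.137208938598633, 7.3348283767700195), 5.631153106689453), ((-10.15023422241211, -3.642040252685547), 5.375486850738525)] [[-9.857001304626465, 5.819222927093506], [-9.942688941955566, -2.5911977291107178]]
```

View pics/wr10.png

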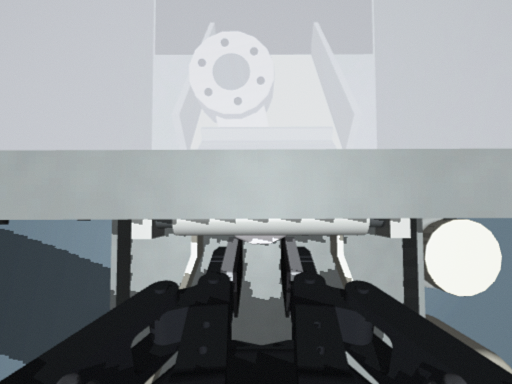

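Run:
```python
from h import *
np.set_printoptions(precision=1,suppress=True)
im,d=viewer.grab_frame('wrist'); P=cloud('wrist',d); 
for u,v in [(270,228),(220,228),(340,228),(262,241),(262,238),(320,215),(320,155),(320,180),(100,215),(100,222),(215,300),(350,300),(232,70),(270,140),(270,100)]: print(u,v,d[v,u],tod(P[v,u]))
q=np.array([tod(p) for p in P[190:240,100:420][d[190:240,100:420]>0]])
z=q[:,2]
for lo,hi in((60,70),(70,82),(82,90)): k=(z>lo)&(z<hi); print(lo,k.sum(),q[k][:,0].min() if k.any() else 0,np.percentile(q[k][:,0],[5,50,95]) if k.any() else 0)
for c in('scene','side'):
    im,d=viewer.grab_frame(c)
    for t in('doorway','lip','link_center','flap_edge'):
        print(c,t,[(tod(r['centre']),round(r['confidence'],2)) for r in viewer.tip_of(c,t)])
    if c=='scene': save(cv2.resize(im[140:240,260:400],(784,560),interpolation=2),'sc10')
```

```text
270 228 89.32821 [-1.8 -1.7 78.8]
220 228 90.333405 [-1.9 13.6 77.8]
340 228 90.724785 [ -1.8 -23.3  77.4]
262 241 142.36356 [-10.9   0.5  25.2]
262 238 143.3293 [-9.5  0.5 24.3]
320 215 84.960945 [  2.2 -16.   83.4]
320 155 85.277084 [ 19.6 -16.1  84. ]
320 180 83.55383 [ 12.1 -15.7  85.3]
100 215 85.15819 [ 2.1 47.6 83.1]
100 222 275.16605 [  -6.2  151.5 -107.7]
215 300 99.87438 [-26.8  16.6  66.9]
350 300 103.59893 [-27.8 -30.4  63.2]
232 70 86.25945 [44.6  9.6 84.2]
270 140 83.42575 [23.4 -1.5 86. ]
270 100 84.18113 [35.1 -1.5 85.8]
60 45 -4.78233844823657 [-4.6 -3.4 -2. ]
70 4561 -4.927045499367187 [-4.  -1.5  0.9]
82 9247 0.9865915143442967 [1.6 5.3 9.1]
scene doorway [(array([-3. , -2.6, -0.5]), 0.62)]
scene lip []
scene link_center [(array([-349. , -179.8,  -96.1]), 0.9), (array([-264.5,  232.6,  -99.7]), 0.67)]
scene flap_edge []
side doorway [(array([-2.5, -0.6, -0.6]), 0.63)]
side lip [(array([35.8,  0.4, -3.9]), 0.95)]
side link_center [(array([-264.8,  232.9,  -97.2]), 0.94), (array([-345.3, -183.6,  -95.3]), 0.8), (array([36.3, -0.7, -1.9]), 0.43), (array([41.7,  8.5, 10.4]), 0.38)]
side flap_edge [(array([36.8, -1.7, 15.3]), 0.49)]
```

View pics/sc10.png

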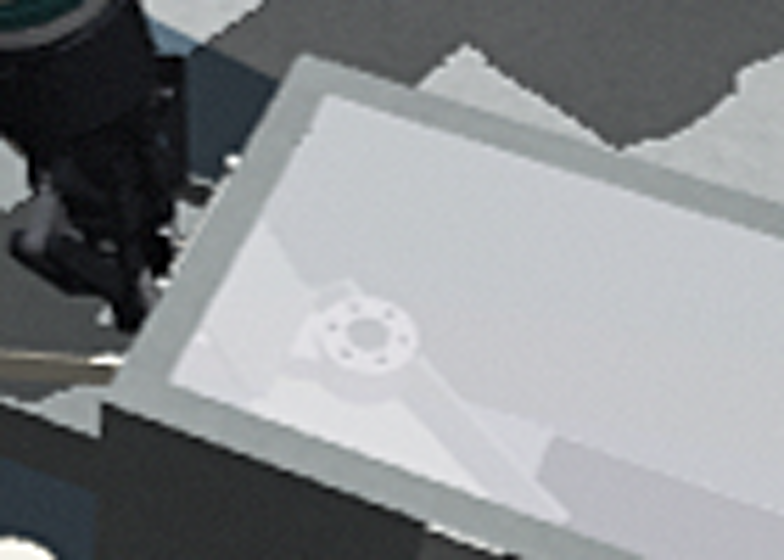

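Request:
{"name": "play_rows", "arguments": {"series": [[[0.24,-0.3,1.5,0,0,0,0],[0.24,-0.6,3,0,0,0,0],[0.24,-0.2,1,0,0,0,0],[0.24,1,-5,0,0,0,0],[0.24,2,-10,0,0,0,0]]]}}

```text
t: 8.82
tool_pos: [577.7, 12.6, 118.1]
eef_rot: [[-0.182, 0.981, -0.067], [0.922, 0.194, 0.336], [0.343, -0.0, -0.94]]
wrist_force: [0.6, 0.1, -0.2]
grip_width: 20.5
```

```bash
python3 st.py wr11; python3 -c "
from h import *
im,d=viewer.grab_frame('scene'); save(cv2.resize(im[140:240,260:400],(784,560),interpolation=2),'sc11')"
```

```text
8.825 [-29.55   2.08   8.07] [ 0.57  0.1  -0.22]
```

View pics/wr11.png

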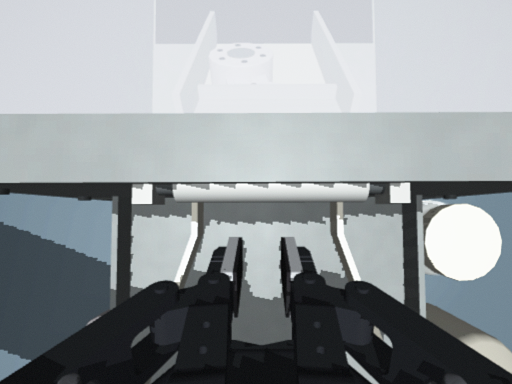

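View pics/sc11.png

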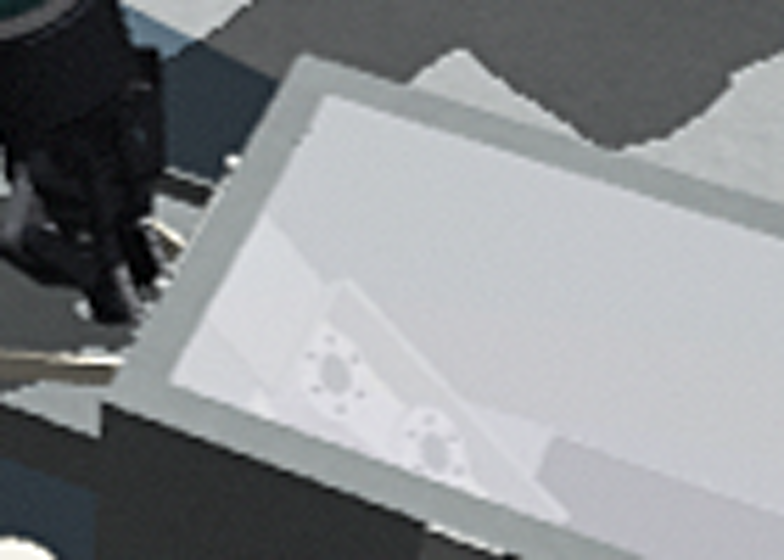

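It has tipped and is sliding down the chute. Next I'll draw the fingers back and let everything settle.

Request:
{"name": "play_rows", "arguments": {"series": [[[0.24,2.5,-12,0,0,0,0],[0.24,5,-25,0,0,0,0],[0.24,8,-40,3,0,0,0],[0.24,12,-60,10,0,0,0],[0.24,16,-80,20,0,0,0]]]}}

```text
t: 9.55
tool_pos: [593.9, -68.9, 138.8]
eef_rot: [[-0.182, 0.981, -0.066], [0.922, 0.193, 0.336], [0.342, 0.0, -0.94]]
wrist_force: [-0.3, 0.2, -0.5]
grip_width: 20.6
```

Request:
{"name": "play_rows", "arguments": {"series": [[[0.24,0,0,15,0,0,0],[0.24,0,0,30,0,0,0],[0.24,0,0,40,0,0,0],[0.24,0,0,40,0,0,0],[0.24,0,0,40,0,0,0]]]}}

```text
t: 10.18
tool_pos: [593.5, -66.8, 177.8]
eef_rot: [[-0.182, 0.981, -0.067], [0.922, 0.194, 0.336], [0.342, -0.001, -0.94]]
wrist_force: [0.6, 0.3, -0.1]
grip_width: 20.5
```

Request:
{"name": "play_rows", "arguments": {"series": [[[0.24,0,0,0,0,0,0],[0.24,0,0,0,0,0,0],[0.24,0,0,0,0,0,0],[0.24,0,0,0,0,0,0],[0.24,0,0,0,0,0,0]]]}}

```text
t: 10.8
tool_pos: [593.7, -67.2, 178.3]
eef_rot: [[-0.182, 0.981, -0.066], [0.922, 0.194, 0.336], [0.342, 0.0, -0.94]]
wrist_force: [0.1, 0.4, 0.6]
grip_width: 20.4
```

```bash
python3 st.py wr12; python3 -c "
from h import *
im,d=viewer.grab_frame('scene'); save(cv2.resize(im[90:290,170:430],(780,600)),'sc12')
print([tod(r['centre']) for r in viewer.tip_of('scene','link_center')])"
```

```text
10.8 [-110.95    1.76   68.34] [0.06 0.39 0.64]
[array([-347.93471057, -181.33992164,  -97.3       ])]
```

View pics/wr12.png

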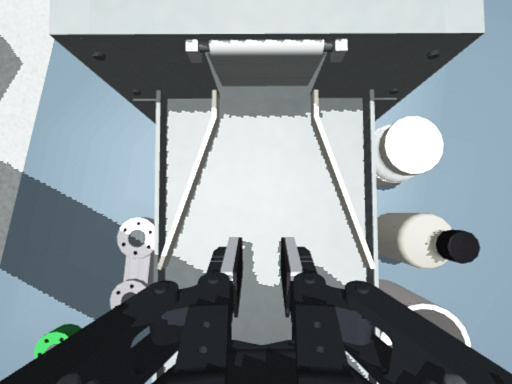

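View pics/sc12.png

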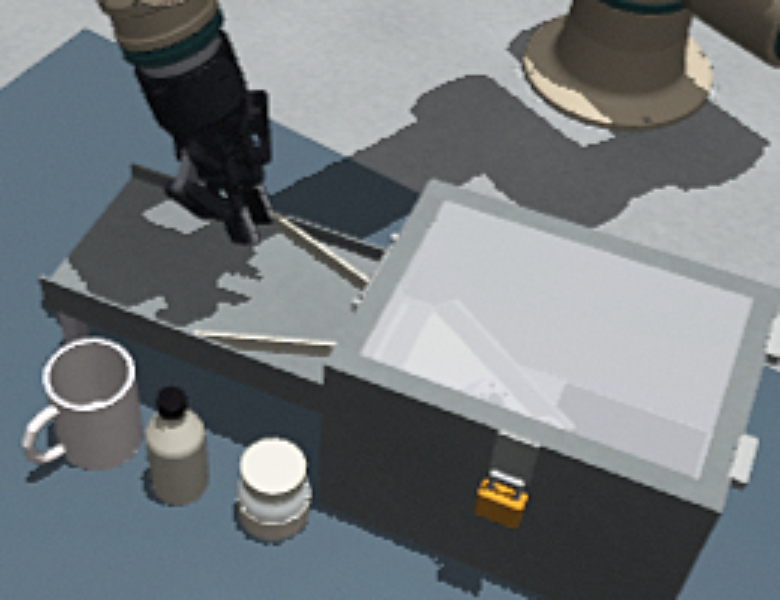

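Request:
{"name": "play_rows", "arguments": {"series": [[[0.24,0,0,0,0,0,0],[0.24,0,0,0,0,0,0],[0.24,0,0,0,0,0,0],[0.24,0,0,0,0,0,0],[0.24,0,0,0,0,0,0]]]}}

```text
t: 11.58
tool_pos: [593.7, -67.2, 178.3]
eef_rot: [[-0.182, 0.981, -0.066], [0.922, 0.194, 0.336], [0.342, 0.0, -0.94]]
wrist_force: [0.3, -0.2, 0.5]
grip_width: 20.3
```

Run:
```python
from h import *
np.set_printoptions(precision=1,suppress=True)
im,d=viewer.grab_frame('wrist'); P=cloud('wrist',d)
q=(P[55:90,235:300].reshape(-1,3)-D); x=q@F; z=q[:,2]; k=(z>8)&(z<68)&(abs(x)<60)
for lo in range(5,70,10):
    s=k&(z>lo)&(z<lo+10)
    if s.sum(): print(lo,s.sum(),np.median(x[s]))
c=np.polyfit(z[k],x[k],1); print('slope rad',np.arctan(-c[0]))
a=cv2.imread('pics/sc12.png'); im,d=viewer.grab_frame('scene'); b=cv2.resize(im[90:290,170:430],(780,600)); 
print('diff',cv2.absdiff(a,cv2.cvtColor(b,cv2.COLOR_RGB2BGR))[300:450,350:600].max())
save(cv2.resize(im[140:240,260:400],(784,560),interpolation=2),'sc13')
for t in('good_link','grease_jar','solvent_bottle','mug'): print(t,[np.array(r['centre']) for r in viewer.tip_of('scene',t)][:2])
im,d=viewer.grab_frame('side'); save(cv2.resize(im[90:240,80:280],(800,600),interpolation=2),'sd13')
print([np.array(r['centre']) for r in viewer.tip_of('side','good_link')], state()['t'])
```

```text
5 171 7.924385114777648
15 282 6.666189097192875
25 310 5.247433435487825
35 343 3.8754879799076773
45 375 2.4556931659610015
55 335 1.2437734210022067
slope rad 0.13927254949243195
diff 7
good_link []
grease_jar [array([709.2,  41.4,  -3.1])]
solvent_bottle []
mug [array([ 744.6, -130.8,   -3.2])]
[array([ 465.4, -130.8,   -2.5])] 11.975
```

View pics/sc13.png

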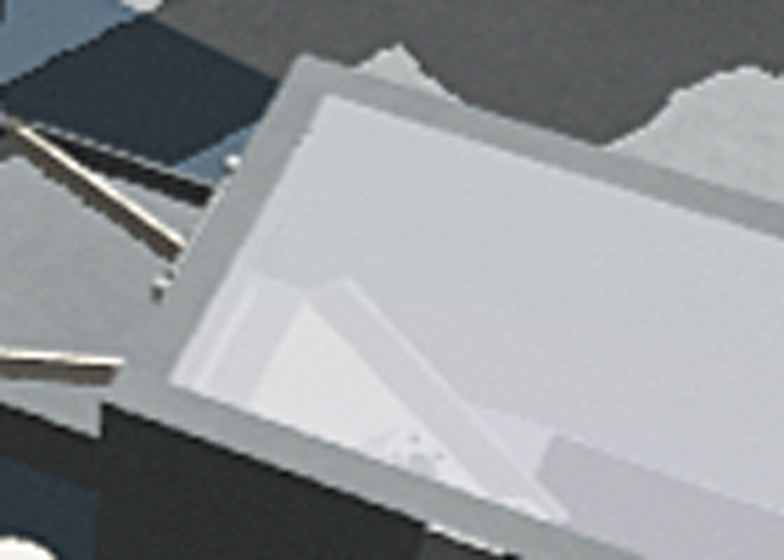

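View pics/sd13.png

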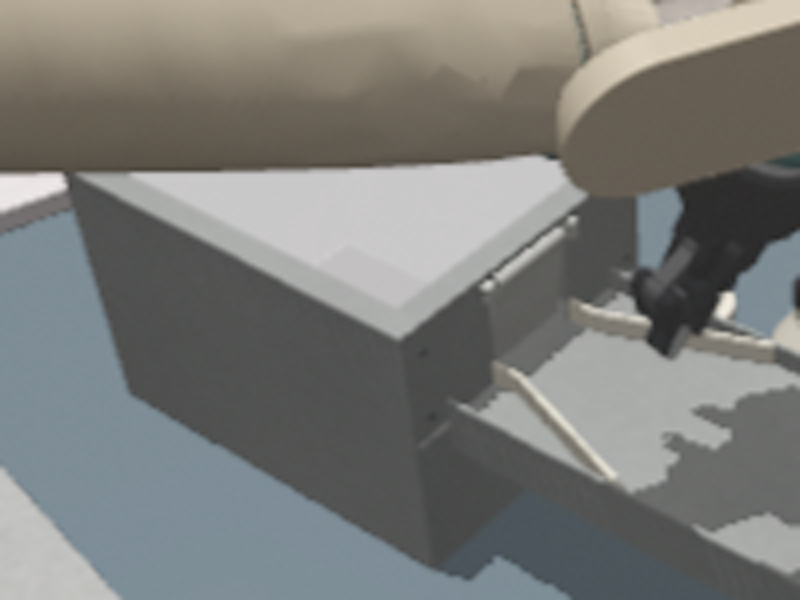

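```bash
python3 -c "
from h import *
print(hand_in())"
```

```text
the job is handed in; nothing more can be done
None
```

The failed link is in the reject box and the flap is shut. I handed the job in at about 12 s of the 38 s allowed; no verdict was reported.

**What I did:** I pushed the link along the tray with the fingertips behind its rear hub. Wrist force was about 4 N at most in the readings at the end of each move. The link swung the flap open with its front end and tipped over the lip. It tipped only once its centre was about 8–10 mm past the lip's edge, when I drew the fingers back. I think finger friction had been holding its rear end down.

**Last checks:**
- **Link:** it lies at the foot of the chute and looks the same in two pictures taken about 0.8 s apart. I could only judge its place by eye through the lid, because the networks did not report it inside the box.
- **Flap:** its slope measures 0.139 rad, against about 0.13 rad expected when hanging shut, so it reads as closed to within 0.01 rad.
- **Robot:** the fingers stayed outside the doorway, and the wrist force at the end was near zero.
- **Bystanders:** the good link measured within about 4 mm of its start position. The jar, bottle and mug look unmoved in the pictures, but I took no start positions for them. The scene camera's network missed the good link and the bottle at the end; the good link's figure comes from the side camera.

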